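# Pin the air coupling and set the flow valve

## Robot

A 6-joint arm with a two-finger parallel gripper is mounted at the origin on the work surface. World frame = base frame: x ahead of the robot, y to its left, z up, the work surface at z = 0. Lengths are in m, angles in rad, forces in N, time in s.
With the tool pointing down it reaches from about 0.25 to 0.8 m from the base axis. Payload 3.9 kg.
Tool frame: the origin (TCP) lies between the finger pads, 19 mm behind the fingertips; this is the grasp point; z points along the fingers, y is the direction in which the jaws open and shut (so a half turn about z gives the same grasp; the last joint's range is limited). The gripper opens to 85 mm and grips with 20 to 120 N. Pads are 22 mm wide; open, the fingers measure 114 mm over their backs; the gripper's body (76 mm by 85 mm) begins 54 mm behind the grasp point. The pads swing forward as they close: fully open they stand 13 mm farther back than shut.
Start: joints at [1.109, 0.26, -0.138, 1.173, 0, 1.571], TCP at [0.234, 0.47, 0.25] pointing down, gripper open.
Joint ranges: [-2.78, 2.78], [-0.83, 1.72], [-1.28, 1.37], [-1.9, 2.12], [-1.57, 1.48], [-3.14, 3.14]. Speed limits (rad/s): [2.57, 2.57, 3.14, 3.14, 3.14, 3.14].

## Interface

Orientations are given as a rotation vector (axis times angle).
In Python, from bench import ctrl gives the robot as it stands. The module is installed in compiled form; this text tells all that it offers.
- The arm moves only by the tool send_rows, never from a script. Its argument "commands" is a list of rows, each a list of 3 entries, a list of its own where there are three numbers: the turn, a rotation vector about the world's x, y, z in degrees, then the shift along the world's x, y, z in mm, then the finger opening in mm, from 0 to 85.4. In form: [[[rx, ry, rz], [dx, dy, dz], fingers], ...]. A call has 1 to 20 rows; each row is the pose to reach, as a shift and turn from the pose measured when the call began; what a row does not reach only later rows make up. A row lasts 1/12 s, in which the tool goes at most 41.7 mm and 7.16 degrees, less where a joint would pass 70% of its speed; a pose out of reach is approached as far as the arm can. A call with a gripper value outside its range is refused whole. The fingers move at their own pace and stop on an object; "newtons" is the grip in N (left out, the last holds). Time passes only in rows, so rows that repeat a pose let the fingers close. It gives the time, the measured TCP pose, the force and the opening at its end, in the units of the state.
- ctrl.get_obs(): the state, without advancing time (a new reading comes with each control period).
- ctrl.capture(name): name is "side" or "top" or "wrist"; returns the picture (384x512x3 uint8, blue, green, red); there is no depth.
- ctrl.get_calibration(name): a dict with "intrinsics" (3x3 intrinsics, pixels), "position" and "orientation" of the camera in the world. Camera axes: x right, y up, looking along -z (the intrinsics and any distortion apply to the point x, -y, -z); pixel columns grow to the right and rows downward; lengths in m; the calibration is good to about 2 mm. The wrist camera is an equidistant fisheye: a pixel r from the principal point sees the ray r / f radians off the axis. A picture is of the moment at which its call begins: read the wrist's pose just before it. get_calibration takes no time and is no camera call; for the wrist camera it gives the pose at the moment of the call.
- ctrl.sign_off(): hands the job in, once; it reports no verdict.
The state is a dict: "time_s": time; "joints": joint angles; "joint_vel": joint speeds; "tau": joint torques, N m; "tcp_pos": TCP position; "orientation": TCP orientation; "ft_force": force on the tool from outside, world axes, zero at the start; "moment": the same for the moment, N m; "grip_width": finger opening in m.
Only numpy, scipy, OpenCV 4.12 (cv2) and the standard library are available. Lean on these libraries where they do the work, as an engineer would, in place of code of your own. Each camera call takes 0.05 s, during which the arm holds its last target. There are 200 camera calls.

## Task

Move the loose lock pin from its rack into the forked pipe coupling, fully home, and let go of it; leave the punch and the other bench things alone. Then, by the upright crank handle, close the valve's handwheel (clockwise from above) until it stops, and back it off exactly two full turns. Finish holding the handle: keep it gripped between the fingers with the wheel still, and do not let go.

Things in the scene. Friction and masses are not known exactly. Their poses are not given: they have to be found in the camera images.
- manifold: Fixed pipe manifold, origin on the bench under the handwheel's axis, z up. Brass valve under the wheel; 32 mm pipes (tops under 75 mm) along +y (100 mm, then down) and -y to the forked coupling 199 mm away: two flat prongs (56 x 62 x 12 mm) with the next pipe's flat tongue between them, one vertical hole through all; that pipe turns down at 278 mm. Yaw varies.
- pin_hole (a point): Centre of the mouth of the coupling's vertical hole, on the top face of the upper prong, 78 mm above the bench. Hole 15 mm dia with 2 mm chamfers, going straight down through prong, tongue and prong (58 mm in all), open below.
- wheel_hub (a point): On the handwheel's axis at the height of the rim's centre (122 mm above the bench). Dark iron wheel, rim 120 mm dia to its middle line, 14 mm thick (top at 129 mm), three spokes.
- wheel (a joint): Handwheel angle, rad, growing counter-clockwise from above = opening. 0 = shut, hard stop; 6 pi (three turns) = open stop. Starts between 1.6 and 5.2. Turning takes about 0.2 N m (3.5 N at the handle); it stays where left. At 0 the handle lies on the manifold's +x side of the axis; it goes round with the wheel.
- handle: Upright black crank handle on the wheel's rim, 60 mm from the wheel's axis: a 24 mm dia, 50 mm tall grip that spins freely on its own upright spindle, so that the gripper need not turn. Origin: centre of its underside, 136 mm above the bench, 7 mm above the rim; z up. Its yaw means nothing.
- handle_mid (a point): Middle of the handle's grip, 25 mm above its underside, 161 mm above the bench.
- pin: Loose steel lock pin, about 0.14 kg, upright, hanging in one of the rack's two holes. Shank 12 mm dia, 60 mm long with a domed tip; round head 26 mm dia, 36 mm high above the shank. Origin at the tip (lower end), z up to the head; head from z = 60 to 96 mm. Fully home its head's underside rests on the upper prong.
- pin_shoulder (a point): Centre of the underside of the pin's head, 60 mm above its tip.
- rack: Fixed aluminium block 160 x 50 x 70 mm, origin under its centre, long along its x. Two upright 17 mm wide holes, at x = -40 and +40 mm, one with the lock pin and one with the punch; either may be in either. Things in them rest on the block's top face by their heads.
- punch: Drift punch in the rack's other hole, not to be moved: dark steel, slim (collar 22 mm dia, then 13 mm dia), 110 mm long, standing 50 mm above the rack. Origin at its lower end, z up.
- wrench: Bystander: open wrench 200 mm long lying on the bench to the left.
- socket: Bystander: steel socket, 34 mm dia, 40 mm high, standing on the bench beyond the rack.
- jar: Bystander: amber jar 70 mm dia, 90 mm high, left of the valve.
Not all that is in view belongs to the job. Leave any green or turquoise look-alike of the pin alone.

How it is judged:
By the outcome, as a careful person would: the job done as asked, in the order asked, and still so for the second after the job is handed in, while the arm keeps its last pose, push and grip.
It also fails if it takes over 64 s, if anything falls off the work surface, if the arm or the gripper's body presses on something with over 40 N, if the wrist force passes 120 N, or if a joint passes its speed limit or range.

## Working session

There is one attempt and no reset: what is moved stays moved. The work goes in short steps, Python scripts to look and compute and a tool call to move; the robot and the scene stay as the last step left them, time stands still between calls to the robot, and variables do not carry over. Pictures are saved under pics/ and viewed, about 8 in all and at most 12, crops included, and the job is handed in when it is done.

Besides the shell and the picture viewer there is one more tool, called after "Call:" by a JSON object that holds its "name" and its "arguments", one argument or row to a line. send_rows: Moves the arm, as the interface text tells. Its arguments: {"type":"object","properties":{"commands":{"type":"array","items":{"type":"array"}},"newtons":{"type":"number"}},"required":["commands"]}

```bash
mkdir -p pics; cat > h.py <<'E'
import numpy as np, cv2
from scipy.spatial.transform import Rotation as R
from bench import ctrl
def rot(o):
    o=np.array(o,float)
    if o.shape==(3,3): return o
    return (R.from_rotvec(o) if o.size==3 else R.from_quat(o)).as_matrix()
def ray(c,u,v,fish=False):
    K=np.array(c["intrinsics"]); x=(u-K[0,2])/K[0,0]; y=(v-K[1,2])/K[1,1]
    if fish:
        r=np.hypot(x,y); s=np.sin(r)/r if r>1e-9 else 1; d=np.array([x*s,-y*s,-np.cos(r)])
    else: d=np.array([x,-y,-1])
    return np.array(c["position"]),rot(c["orientation"])@d
def onz(c,u,v,z,fish=False):
    p,d=ray(c,u,v,fish); return p+d*(z-p[2])/d[2]
def proj(c,P,fish=False):
    K=np.array(c["intrinsics"]); q=rot(c["orientation"]).T@(np.array(P)-np.array(c["position"])); q=q*[1,-1,-1]
    if fish:
        r=np.hypot(q[0],q[1]); t=np.arctan2(r,q[2]); x,y=q[:2]/r*t
    else: x,y=q[:2]/q[2]
    return np.array([K[0,0]*x+K[0,2],K[1,1]*y+K[1,2]])
E
python3 - <<'E'
from h import *
print(ctrl.get_obs())
for n in("top","side","wrist"):
    c=ctrl.get_calibration(n); print(n,c)
    im=ctrl.capture(n); cv2.imwrite(f"pics/{n}0.png",im)
E
```

```text
{'time_s': 0.0, 'joints': array([ 1.10901329e+00,  2.60663748e-01, -1.39374172e-01,  1.17268330e+00,
        1.49208081e-05,  1.57082615e+00]), 'joint_vel': array([ 3.14252545e-04,  1.09523653e-03, -1.39493528e-03, -1.11881636e-03,
       -1.12732356e-04, -7.58227461e-05]), 'tau': array([-6.57708897e-04, -4.05672705e+01,  2.53924602e+01,  1.89440249e-02,
        3.00406202e-05,  1.15639875e-05]), 'tcp_pos': array([0.23362203, 0.46944035, 0.24917355]), 'orientation': array([-7.18880451e-01, -3.05776847e+00,  2.93759771e-03]), 'ft_force': array([-0.57508449,  0.45811068, -0.88811209]), 'moment': array([-0.01829622,  0.04945611,  0.03127148]), 'grip_width': 0.08568586098952491}
top {'intrinsics': array([[403.8452659 ,   0.        , 255.20948544],
       [  0.        , 403.8452659 , 191.44753741],
       [  0.        ,   0.        ,   1.        ]]), 'position': array([0.30166862, 0.0230522 , 1.22592204]), 'orientation': array([ 0.15988324, -0.15777645, -1.5045063 ])}
side {'intrinsics': array([[435.64463578,   0.        , 259.78534739],
       [  0.        , 435.64463578, 191.99838713],
       [  0.        ,   0.        ,   1.        ]]), 'position': array([ 0.0741987 , -1.08887929,  0.78358396]), 'orientation': array([ 1.048659  , -0.2075528 , -0.37744704])}
wrist {'intrinsics': array([[297.31863964,   0.        , 258.51405319],
       [  0.        , 297.31863964, 191.01180097],
       [  0.        ,   0.        ,   1.        ]]), 'position': array([0.16099478, 0.50584345, 0.37309857]), 'orientation': array([-0.28896652, -0.17703367,  1.10082307])}
```

View pics/top0.png

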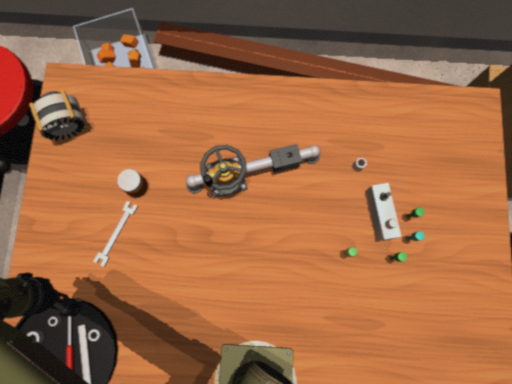

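View pics/side0.png

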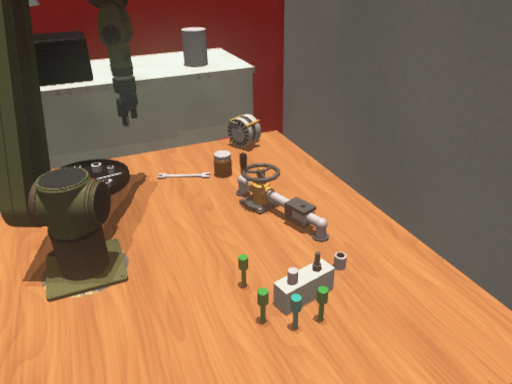

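The top view shows the wheel at about (223,170), the coupling at (287,156), and the rack at (386,212) with the light pin at (391,223) and the dark punch at (384,197). The side view shows the handle upright at (243,160), the pin at (293,275) and the punch at (317,262). The green and turquoise pegs are decoys.

```bash
python3 - <<'E'
from h import *
im=cv2.imread("pics/top0.png")
cv2.imwrite("pics/topc.png",cv2.resize(im[135:250,180:430],None,fx=3.2,fy=3.2,interpolation=cv2.INTER_CUBIC))
c=ctrl.get_calibration("top")
for n,u,v,z in(("pin",391.5,223,.106),("punch",384,196,.12),("coup",287,156,.078),("hub",223,170,.122),("rackc",386,212,.07)): print(n,onz(c,u,v,z).round(4))
s=ctrl.get_calibration("side")
for n,u,v,z in(("pin",293,271,.106),("handletop",243,154,.186),("hub",260,173,.122),("coup",300,206,.078)): print(n,onz(s,u,v,z).round(4))
print(rot(ctrl.get_obs()["orientation"]).round(2))
E
```

```text
pin [ 0.4666 -0.3535  0.106 ]
punch [ 0.5392 -0.3285  0.12  ]
coup [ 0.6515 -0.0556  0.078 ]
hub [0.5859 0.1259 0.122 ]
rackc [ 0.503 -0.35   0.07 ]
pin [ 0.4687 -0.3634  0.106 ]
handletop [0.5485 0.1581 0.186 ]
hub [0.5938 0.1218 0.122 ]
coup [ 0.6502 -0.0617  0.078 ]
[[-0.9   0.45 -0.  ]
 [ 0.45  0.9  -0.  ]
 [ 0.   -0.   -1.  ]]
```

View pics/topc.png

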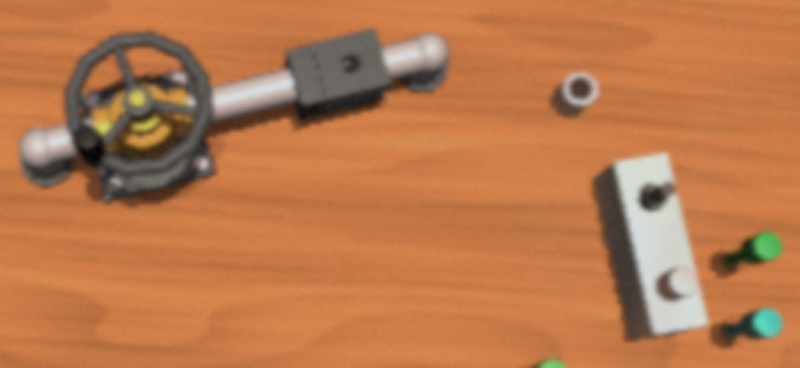

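The crop puts the hole at full-image (289.4,154.7), the pin-head top at (393,223), the wheel centre at (223.4,167) and the handle at (207.5,180). I'll go above the pin with the jaws across the rack.

Call:
{"name": "send_rows", "arguments": {
  "commands": [
    [[0, 0, 45], [230, -827, -30], 60],
    [[0, 0, 45], [230, -827, -30], 60],
    [[0, 0, 45], [230, -827, -30], 60],
    [[0, 0, 45], [230, -827, -30], 60],
    [[0, 0, 45], [230, -827, -30], 60],
    [[0, 0, 45], [230, -827, -30], 60],
    [[0, 0, 45], [230, -827, -30], 60],
    [[0, 0, 45], [230, -827, -30], 60],
    [[0, 0, 45], [230, -827, -30], 60],
    [[0, 0, 45], [230, -827, -30], 60],
    [[0, 0, 45], [230, -827, -30], 60],
    [[0, 0, 45], [230, -827, -30], 60],
    [[0, 0, 45], [230, -827, -30], 60],
    [[0, 0, 45], [230, -827, -30], 60],
    [[0, 0, 45], [230, -827, -30], 60],
    [[0, 0, 45], [230, -827, -30], 60],
    [[0, 0, 45], [230, -827, -30], 60],
    [[0, 0, 45], [230, -827, -30], 60],
    [[0, 0, 45], [230, -827, -30], 60],
    [[0, 0, 45], [230, -827, -30], 60]
  ]
}}

```text
time_s: 1.82
tcp_pos: [0.4504, -0.312, 0.2207]
orientation: [0.505, -3.101, 0.002]
ft_force: [0.7, 0.6, 0.3]
grip_width: 0.0602
```

Call:
{"name": "send_rows", "arguments": {
  "commands": [
    [[0, 0, 0], [0, 0, 0], 60],
    [[0, 0, 0], [0, 0, 0], 60]
  ]
}}

```text
time_s: 1.98
tcp_pos: [0.4504, -0.314, 0.2195]
orientation: [0.5, -3.101, 0.0]
ft_force: [-0.9, 1.0, 0.7]
grip_width: 0.0599
```

```bash
python3 - <<'E'
from h import *
o=ctrl.get_obs(); print(o["time_s"],o["tcp_pos"],o["joints"].round(2),o["ft_force"].round(2),o["grip_width"]); print(rot(o["orientation"]).round(3))
c=ctrl.get_calibration("wrist"); im=ctrl.capture("wrist"); cv2.imwrite("pics/w1.png",im)
import pickle; pickle.dump(c,open("w1.pkl","wb"))
t=ctrl.get_calibration("top")
P=onz(t,393.1,222.8,.106); print("pin",P,proj(c,P,True)); print("hole",onz(t,289.4,154.7,.078),"hub",onz(t,223.4,166.9,.122),"handle",onz(t,207.5,179.7,.17))
E
```

```text
1.9833 [ 0.45039203 -0.31404785  0.21950735] [-0.61  0.32 -0.14  1.12 -0.   -0.93] [-0.91  0.99  0.7 ] 0.059885883813240594
[[-0.949 -0.314 -0.001]
 [-0.314  0.949 -0.   ]
 [ 0.001  0.    -1.   ]]
pin [ 0.46742318 -0.35799751  0.106     ] [203.51951424 196.07625353]
hole [ 0.65594809 -0.06250615  0.078     ] hub [0.59503313 0.12546143 0.122     ] handle [0.5442206  0.16089602 0.17      ]
```

View pics/w1.png

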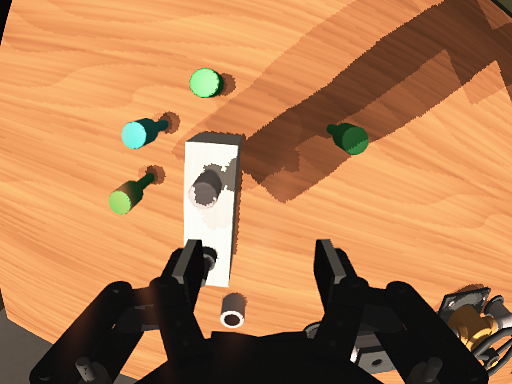

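The wrist view has the pin-head top at about (203,196), which agrees with the top-view prediction (203.5,196). The punch is at (207,258), clear of the fingers. Descending and gripping.

Call:
{"name": "send_rows", "arguments": {
  "commands": [
    [[0, 0, 0], [17, -44, 0], 60],
    [[0, 0, 0], [17, -44, 0], 60],
    [[0, 0, 0], [17, -44, -20], 60],
    [[0, 0, 0], [17, -44, -50], 60],
    [[0, 0, 0], [17, -44, -80], 60],
    [[0, 0, 0], [17, -44, -105], 60],
    [[0, 0, 0], [17, -44, -120], 60],
    [[0, 0, 0], [17, -44, -125], 60],
    [[0, 0, 0], [17, -44, -125], 60],
    [[0, 0, 0], [17, -44, -125], 60],
    [[0, 0, 0], [17, -44, -125], 60],
    [[0, 0, 0], [17, -44, -125], 60]
  ]
}}

```text
time_s: 3.03
tcp_pos: [0.4679, -0.3568, 0.0965]
orientation: [-0.503, 3.1, -0.002]
ft_force: [0.7, -0.7, -0.2]
grip_width: 0.0602
```

Call:
{"name": "send_rows", "arguments": {
  "commands": [
    [[0, 0, 0], [0, 0, 0], 15],
    [[0, 0, 0], [0, 0, 0], 15],
    [[0, 0, 0], [0, 0, 0], 15],
    [[0, 0, 0], [0, 0, 0], 15],
    [[0, 0, 0], [0, 0, 0], 15],
    [[0, 0, 0], [0, 0, 0], 15],
    [[0, 0, 0], [0, 0, 0], 15],
    [[0, 0, 0], [0, 0, 0], 15]
  ],
  "newtons": 40
}}

```text
time_s: 3.7
tcp_pos: [0.4684, -0.3573, 0.0975]
orientation: [-0.502, 3.099, -0.004]
ft_force: [-0.3, 0.7, 6.2]
grip_width: 0.0249
```

Call:
{"name": "send_rows", "arguments": {
  "commands": [
    [[0, 0, 0], [0, 0, 10], 15],
    [[0, 0, 0], [0, 0, 30], 15],
    [[0, 0, 0], [0, 0, 55], 15],
    [[0, 0, 0], [0, 0, 80], 15],
    [[0, 0, 0], [0, 0, 105], 15],
    [[0, 0, 0], [30, 30, 115], 15],
    [[0, 0, 0], [60, 70, 115], 15],
    [[0, 0, 0], [80, 100, 115], 15],
    [[0, 0, 0], [100, 135, 115], 15],
    [[0, 0, 0], [120, 170, 115], 15],
    [[0, 0, 0], [140, 205, 115], 15],
    [[0, 0, 0], [155, 235, 115], 15],
    [[0, 0, 0], [160, 250, 115], 15],
    [[0, 0, 0], [160, 250, 115], 15],
    [[0, 0, 0], [160, 250, 115], 15],
    [[0, 0, 0], [160, 250, 115], 15]
  ]
}}

```text
time_s: 5.03
tcp_pos: [0.6276, -0.1081, 0.2123]
orientation: [-0.502, 3.101, -0.005]
ft_force: [-0.6, 0.2, -1.8]
grip_width: 0.0247
```

```bash
python3 - <<'E'
from h import *
import pickle
o=ctrl.get_obs(); print(o["time_s"],o["tcp_pos"],o["joints"].round(2),o["ft_force"].round(2),o["grip_width"]); print(rot(o["orientation"]).round(3))
D={}
ims={}
for n in("wrist","side","top"):
    D[n]=ctrl.get_calibration(n); ims[n]=ctrl.capture(n)
pickle.dump((D,ims,o),open("s2.pkl","wb"))
P=o["tcp_pos"]; 
for n in("side","top"): print(n,proj(D[n],P),proj(D[n],P-[0,0,.08]))
print("w tcp",proj(D["wrist"],P,True),"tip",proj(D["wrist"],P-[0,0,.087],True),"hole",proj(D["wrist"],[.656,-.0625,.078],True))
u,v=proj(D["side"],P-[0,0,.04]).astype(int)
a=cv2.resize(ims["side"][v-45:v+75,u-60:u+60],(400,400),interpolation=cv2.INTER_CUBIC)
b=ims["wrist"]
cv2.imwrite("pics/s2.png",np.hstack([cv2.resize(b,(533,400)),a[:, :260]]) ); print(u,v)
E
```

```text
5.0333 [ 0.62762141 -0.10813622  0.21229532] [-0.17  0.47  0.08  1.18 -0.   -0.49] [-0.62  0.16 -1.75] 0.024678846590782046
[[-0.949 -0.315  0.001]
 [-0.315  0.949 -0.003]
 [-0.    -0.003 -1.   ]]
side [302.2608919  175.28545326] [301.29799662 199.29088964]
top [310.83585004 151.15160247] [306.86314108 159.68912407]
w tcp [258.50203338 268.02906182] tip [258.83658907 204.72393798] hole [294.51014648 227.05646011]
301 187
```

View pics/s2.png

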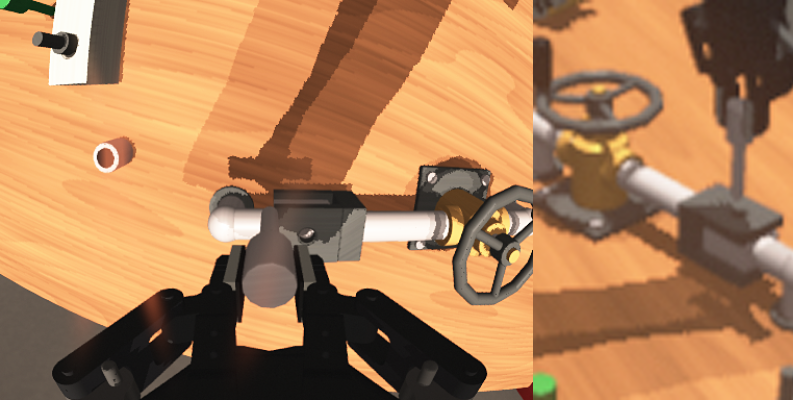

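```bash
python3 - <<'E'
import pickle,cv2
D,ims,o=pickle.load(open("s2.pkl","rb"))
cv2.imwrite("pics/w2z.png",cv2.resize(ims["wrist"][185:300,220:340],None,fx=5,fy=5,interpolation=cv2.INTER_CUBIC))
E
```

```text
(no output)
```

View pics/w2z.png

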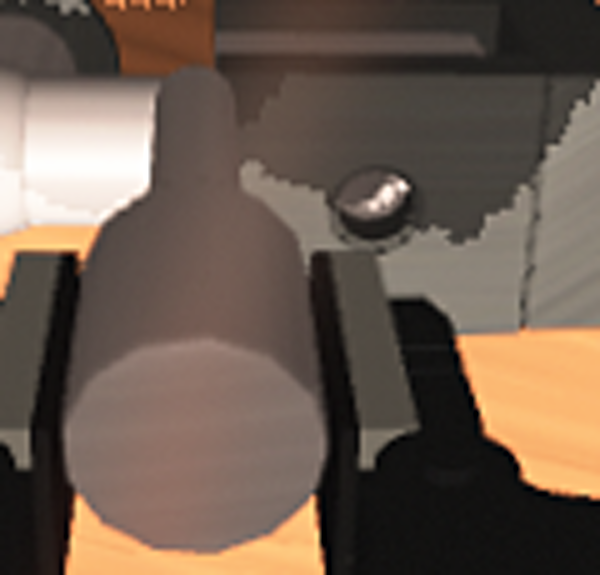

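The zoom shows the pin upright in the pads: head top centre (259.2,274), shank tip near (259,204) and hole mouth (294.4,226.4). The predicted hole position was (294.5,227).

```bash
python3 - <<'E'
from h import *
import pickle
D,ims,o=pickle.load(open("s2.pkl","rb")); w=D["wrist"]; P=o["tcp_pos"]
H=onz(w,294.4,226.4,.078,True); A=onz(w,259.2,274,P[2]+.0085,True); B=onz(w,259.2,204.5,P[2]-.0875,True)
print(H,A-P,B-P,"shift by head",(H-A)*1e3,"by tip",(H-B)*1e3)
E
```

```text
[ 0.6553784 -0.0628556  0.078    ] [-0.00221834 -0.00037284  0.0085    ] [-7.80955976e-05  2.64688714e-04 -8.75000000e-02] shift by head [  29.9753313    45.65345938 -142.79531985] by tip [ 27.83508289  45.01592925 -46.79531985]
```

Call:
{"name": "send_rows", "arguments": {
  "commands": [
    [[0, 0, 0], [15, 25, 0], 15],
    [[0, 0, 0], [28, 45, 0], 15],
    [[0, 0, 0], [28, 45, 0], 15],
    [[0, 0, 0], [28, 45, -10], 15],
    [[0, 0, 0], [28, 45, -25], 15],
    [[0, 0, 0], [28, 45, -35], 15],
    [[0, 0, 0], [28, 45, -38], 15],
    [[0, 0, 0], [28, 45, -38], 15],
    [[0, 0, 0], [28, 45, -38], 15]
  ]
}}

```text
time_s: 5.93
tcp_pos: [0.6553, -0.0645, 0.1744]
orientation: [-0.498, 3.101, -0.005]
ft_force: [0.1, -0.9, -1.7]
grip_width: 0.0247
```

```bash
python3 - <<'E'
from h import *
o=ctrl.get_obs(); P=o["tcp_pos"]; print(P,o["ft_force"].round(1),rot(o["orientation"])[:,2])
w=ctrl.get_calibration("wrist"); im=ctrl.capture("wrist")
print("hole",proj(w,[.6554,-.0629,.078],True),"tip",proj(w,P-[0,0,.0875],True))
cv2.imwrite("pics/w3z.png",cv2.resize(im[160:260,205:325],None,fx=5,fy=5,interpolation=cv2.INTER_CUBIC))
E
```

```text
[ 0.65529858 -0.06449496  0.17443967] [ 0.1 -0.9 -1.7] [ 0.00136264 -0.00271026 -0.9999954 ]
hole [260.74941357 201.11889943] tip [258.85587426 204.47675307]
```

View pics/w3z.png

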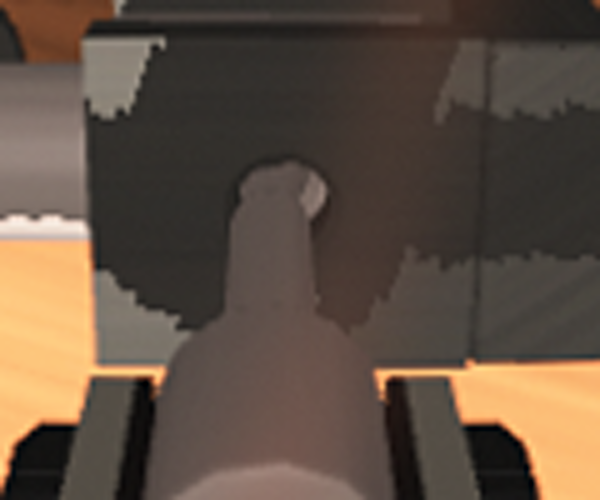

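The view shows the tip about 2 px (1.5 mm) left of the hole centre, which agrees with the numbers (y +1.6 mm). I'll correct that and start the insertion.

Call:
{"name": "send_rows", "arguments": {
  "commands": [
    [[0, 0, 0], [0, 2, 0], 15],
    [[0, 0, 0], [0, 2, -4], 15],
    [[0, 0, 0], [0, 2, -8], 15],
    [[0, 0, 0], [0, 2, -12], 15],
    [[0, 0, 0], [0, 2, -16], 15],
    [[0, 0, 0], [0, 2, -20], 15],
    [[0, 0, 0], [0, 2, -24], 15],
    [[0, 0, 0], [0, 2, -24], 15]
  ]
}}

```text
time_s: 6.65
tcp_pos: [0.6553, -0.0623, 0.1498]
orientation: [-0.498, 3.101, -0.004]
ft_force: [0.1, 0.1, -1.5]
grip_width: 0.0247
```

Free entry, with the tip about 15 mm in. Continuing down to the shoulder.

Call:
{"name": "send_rows", "arguments": {
  "commands": [
    [[0, 0, 0], [0, 0, -5], 15],
    [[0, 0, 0], [0, 0, -11], 15],
    [[0, 0, 0], [0, 0, -17], 15],
    [[0, 0, 0], [0, 0, -23], 15],
    [[0, 0, 0], [0, 0, -29], 15],
    [[0, 0, 0], [0, 0, -35], 15],
    [[0, 0, 0], [0, 0, -39], 15],
    [[0, 0, 0], [0, 0, -42], 15],
    [[0, 0, 0], [0, 0, -44], 15],
    [[0, 0, 0], [0, 0, -44], 15],
    [[0, 0, 0], [0, 0, -44], 15]
  ]
}}

```text
time_s: 7.57
tcp_pos: [0.6556, -0.0627, 0.1056]
orientation: [-0.498, 3.101, -0.006]
ft_force: [1.7, -4.0, -2.1]
grip_width: 0.0249
```

Call:
{"name": "send_rows", "arguments": {
  "commands": [
    [[0, 0, 0], [0, 0, -1.5], 15],
    [[0, 0, 0], [0, 0, -1.5], 15],
    [[0, 0, 0], [0, 0, -1.5], 15]
  ]
}}

```text
time_s: 7.82
tcp_pos: [0.6556, -0.0627, 0.1055]
orientation: [-0.498, 3.1, -0.006]
ft_force: [-0.5, -2.2, 4.6]
grip_width: 0.0248
```

Contact force 4.6 N at the expected height, so the pin is home. Releasing, rising, and heading toward the handle.

Call:
{"name": "send_rows", "arguments": {
  "commands": [
    [[0, 0, 0], [0, 0, 0], 55],
    [[0, 0, 0], [0, 0, 0], 55],
    [[0, 0, 0], [0, 0, 0], 55],
    [[0, 0, 0], [0, 0, 0], 55],
    [[0, 0, 0], [0, 0, 10], 55],
    [[0, 0, 0], [0, 0, 35], 55],
    [[0, 0, 0], [0, 0, 70], 55],
    [[0, 0, 0], [0, 0, 105], 55],
    [[0, 0, 0], [0, 0, 140], 55],
    [[0, 0, 0], [-20, 35, 150], 55],
    [[0, 0, 0], [-40, 70, 150], 55],
    [[0, 0, 0], [-60, 105, 150], 55],
    [[0, 0, 0], [-80, 140, 150], 55],
    [[0, 0, 0], [-100, 175, 150], 55],
    [[0, 0, 0], [-110, 200, 150], 55],
    [[0, 0, 0], [-110, 200, 150], 55],
    [[0, 0, 0], [-110, 200, 150], 55],
    [[0, 0, 0], [-110, 200, 150], 55]
  ]
}}

```text
time_s: 9.32
tcp_pos: [0.5459, 0.1372, 0.2561]
orientation: [-0.498, 3.099, -0.006]
ft_force: [-0.7, -0.1, -0.8]
grip_width: 0.0546
```

```bash
python3 - <<'E'
from h import *
import pickle
o=ctrl.get_obs(); P=o["tcp_pos"]; print(o["time_s"],P,o["joints"].round(2))
w=ctrl.get_calibration("wrist"); im=ctrl.capture("wrist"); pickle.dump(w,open("w4.pkl","wb"))
print("handle top",proj(w,[.5442,.1609,.186],True),"hub",proj(w,[.595,.1255,.122],True),"hole",proj(w,[.6554,-.0629,.078],True))
cv2.imwrite("pics/w4.png",cv2.resize(im,(800,600),interpolation=cv2.INTER_CUBIC))
E
```

```text
9.3167 [0.54585168 0.13723914 0.25607368] [ 0.25  0.32 -0.03  1.21 -0.   -0.07]
handle top [291.04577895 220.72032014] hub [231.496688   228.38309553] hole [ 79.85589812 206.86650174]
```

View pics/w4.png

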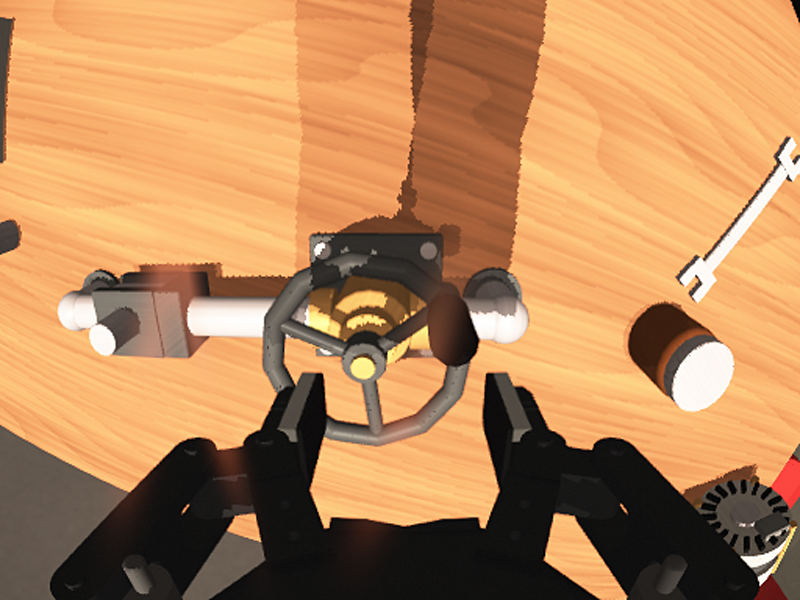

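The wrist view shows the pin head seated on the coupling at (110,330), the handle top at (459,348) and the hub cap at (363,362), in the 1.5625× picture. I'll compute positions from these.

```bash
python3 - <<'E'
from h import *
import pickle
w=pickle.load(open("w4.pkl","rb")); s=1.5625
f=lambda u,v,z: onz(w,u/s,v/s,z,True)
for u,v in((271,345),(376,436),(366,259),(300,413),(452,402)): 
    q=f(u,v,.122); print(q[:2], np.linalg.norm(q[:2]-[.595,.1255]))
pts=np.array([f(u,v,.122)[:2] for u,v in((271,345),(376,436),(366,259),(300,413),(452,402))])
A=np.c_[2*pts,np.ones(5)]; x=np.linalg.lstsq(A,(pts**2).sum(1),rcond=None)[0]; c=x[:2]; print("hub",c,"r",np.sqrt(x[2]+c@c))
h=f(459,348,.186); print("handle",h,"bottom",f(446,312,.136)); d=h[:2]-c; print(np.linalg.norm(d),np.degrees(np.arctan2(d[1],d[0])))
for hub in(c,np.array([.595,.1255])):
    y=hub-np.array([.6554,-.0629]); print("yaw",np.degrees(np.arctan2(-y[0],y[1])),np.linalg.norm(y))
E
```

```text
[0.60625091 0.06891866] 0.05768909091074808
[0.64933691 0.15114327] 0.060083917836522165
[0.5350018  0.11016547] 0.06192683007076008
[0.64896257 0.09791596] 0.06060394383340396
[0.60791593 0.18994157] 0.06572319018994852
hub [0.59371923 0.12888199] r 0.06177397563882247
handle [0.54507152 0.1633316  0.186     ] bottom [0.54639899 0.16169976 0.136     ]
0.0596101986493867 144.69599021800343
yaw 17.82878716645077 0.20145681447148628
yaw 17.77556359284002 0.19784519200627546
```

Call:
{"name": "send_rows", "arguments": {
  "commands": [
    [[0, 0, 0], [0, 25, 0], 55],
    [[0, 0, 0], [0, 25, 0], 55],
    [[0, 0, 0], [0, 25, -15], 55],
    [[0, 0, 0], [0, 25, -40], 55],
    [[0, 0, 0], [0, 25, -65], 55],
    [[0, 0, 0], [0, 25, -85], 55],
    [[0, 0, 0], [0, 25, -91], 55],
    [[0, 0, 0], [0, 25, -91], 55],
    [[0, 0, 0], [0, 25, -91], 55],
    [[0, 0, 0], [0, 25, -91], 15],
    [[0, 0, 0], [0, 25, -91], 15],
    [[0, 0, 0], [0, 25, -91], 15],
    [[0, 0, 0], [0, 25, -91], 15],
    [[0, 0, 0], [0, 25, -91], 15],
    [[0, 0, 0], [0, 25, -91], 15],
    [[0, 0, 0], [0, 25, -91], 15]
  ],
  "newtons": 60
}}

```text
time_s: 10.7
tcp_pos: [0.5471, 0.1622, 0.1665]
orientation: [-0.496, 3.097, -0.006]
ft_force: [-0.8, -0.3, 6.2]
grip_width: 0.0226
```

```bash
cat > arc.py <<'E'
import sys,numpy as np
a0,a1,st=map(float,sys.argv[1:4]); hold=int(sys.argv[4]); r=60
n=int(round(abs(a1-a0)/st)); A=list(np.linspace(a0,a1,n+1)[1:])+[a1]*hold
t=np.radians(A); t0=np.radians(a0)
print(len(A)); print(",".join("[[0,0,0],[%.1f,%.1f,0],15]"%(r*(np.cos(x)-np.cos(t0)),r*(np.sin(x)-np.sin(t0))) for x in t))
E
python3 arc.py 143.4 29.4 6.7 3
```

```text
20
[[0,0,0],[4.5,5.4,0],15],[[0,0,0],[9.6,10.2,0],15],[[0,0,0],[15.2,14.4,0],15],[[0,0,0],[21.3,17.9,0],15],[[0,0,0],[27.8,20.7,0],15],[[0,0,0],[34.5,22.6,0],15],[[0,0,0],[41.4,23.8,0],15],[[0,0,0],[48.4,24.2,0],15],[[0,0,0],[55.4,23.8,0],15],[[0,0,0],[62.3,22.5,0],15],[[0,0,0],[69.0,20.5,0],15],[[0,0,0],[75.5,17.7,0],15],[[0,0,0],[81.5,14.1,0],15],[[0,0,0],[87.1,9.9,0],15],[[0,0,0],[92.2,5.0,0],15],[[0,0,0],[96.6,-0.4,0],15],[[0,0,0],[100.4,-6.3,0],15],[[0,0,0],[100.4,-6.3,0],15],[[0,0,0],[100.4,-6.3,0],15],[[0,0,0],[100.4,-6.3,0],15]
```

Call:
{"name": "send_rows", "arguments": {
  "commands": [
    [[0, 0, 0], [4.5, 5.4, 0], 15],
    [[0, 0, 0], [9.6, 10.2, 0], 15],
    [[0, 0, 0], [15.2, 14.4, 0], 15],
    [[0, 0, 0], [21.3, 17.9, 0], 15],
    [[0, 0, 0], [27.8, 20.7, 0], 15],
    [[0, 0, 0], [34.5, 22.6, 0], 15],
    [[0, 0, 0], [41.4, 23.8, 0], 15],
    [[0, 0, 0], [48.4, 24.2, 0], 15],
    [[0, 0, 0], [55.4, 23.8, 0], 15],
    [[0, 0, 0], [62.3, 22.5, 0], 15],
    [[0, 0, 0], [69, 20.5, 0], 15],
    [[0, 0, 0], [75.5, 17.7, 0], 15],
    [[0, 0, 0], [81.5, 14.1, 0], 15],
    [[0, 0, 0], [87.1, 9.9, 0], 15],
    [[0, 0, 0], [92.2, 5, 0], 15],
    [[0, 0, 0], [96.6, -0.4, 0], 15],
    [[0, 0, 0], [100.4, -6.3, 0], 15],
    [[0, 0, 0], [100.4, -6.3, 0], 15],
    [[0, 0, 0], [100.4, -6.3, 0], 15],
    [[0, 0, 0], [100.4, -6.3, 0], 15]
  ]
}}

```text
time_s: 12.37
tcp_pos: [0.6495, 0.1542, 0.1667]
orientation: [-0.494, 3.093, -0.011]
ft_force: [6.2, -1.4, -2.7]
grip_width: 0.023
```

Call:
{"name": "send_rows", "arguments": {
  "commands": [
    [[0, 0, 0], [1.7, -3.8, 0], 15],
    [[0, 0, 0], [3, -7, 0], 15],
    [[0, 0, 0], [3.9, -9.7, 0], 15],
    [[0, 0, 0], [3.9, -9.7, 0], 15],
    [[0, 0, 0], [4.2, -11, 0], 15],
    [[0, 0, 0], [4.5, -12.5, 0], 15],
    [[0, 0, 0], [4.7, -13.5, 0], 15],
    [[0, 0, 0], [4.7, -13.5, 0], 15],
    [[0, 0, 0], [4.7, -13.5, 0], 15]
  ]
}}

```text
time_s: 13.12
tcp_pos: [0.6531, 0.1455, 0.1667]
orientation: [-0.499, 3.093, 0.004]
ft_force: [-0.6, 15.1, -0.0]
grip_width: 0.023
```

Call:
{"name": "send_rows", "arguments": {
  "commands": [
    [[0, 0, 0], [1, -6, 0], 15],
    [[0, 0, 0], [1, -7, 0], 15],
    [[0, 0, 0], [1, -7, 0], 15]
  ]
}}

```text
time_s: 13.37
tcp_pos: [0.6531, 0.1451, 0.1667]
orientation: [-0.505, 3.092, 0.024]
ft_force: [-1.6, 21.5, -1.3]
grip_width: 0.0224
```

```bash
python3 - <<'E'
from h import *
o=ctrl.get_obs(); print(o["tcp_pos"],o["orientation"],o["ft_force"],o["joints"].round(2))
E
python3 arc.py 18 258 12 0; python3 arc.py 258 498 12 0;python3 arc.py 498 728 11.5 0
```

```text
[0.65313366 0.14510638 0.16667622] [-0.50538679  3.09173405  0.02427451] [-1.62599193 21.45601961 -1.25761716] [ 0.21  0.54  0.09  1.11  0.02 -0.11]
20
[[0,0,0],[-5.1,11.5,0],15],[[0,0,0],[-12.5,21.6,0],15],[[0,0,0],[-21.8,30.0,0],15],[[0,0,0],[-32.7,36.3,0],15],[[0,0,0],[-44.6,40.1,0],15],[[0,0,0],[-57.1,41.5,0],15],[[0,0,0],[-69.5,40.1,0],15],[[0,0,0],[-81.5,36.3,0],15],[[0,0,0],[-92.3,30.0,0],15],[[0,0,0],[-101.7,21.6,0],15],[[0,0,0],[-109.0,11.5,0],15],[[0,0,0],[-114.1,0.0,0],15],[[0,0,0],[-116.7,-12.3,0],15],[[0,0,0],[-116.7,-24.8,0],15],[[0,0,0],[-114.1,-37.1,0],15],[[0,0,0],[-109.0,-48.5,0],15],[[0,0,0],[-101.7,-58.7,0],15],[[0,0,0],[-92.3,-67.1,0],15],[[0,0,0],[-81.5,-73.4,0],15],[[0,0,0],[-69.5,-77.2,0],15]
20
[[0,0,0],[12.5,-1.3,0],15],[[0,0,0],[24.9,0.0,0],15],[[0,0,0],[36.9,3.9,0],15],[[0,0,0],[47.7,10.1,0],15],[[0,0,0],[57.1,18.5,0],15],[[0,0,0],[64.4,28.7,0],15],[[0,0,0],[69.5,40.1,0],15],[[0,0,0],[72.1,52.4,0],15],[[0,0,0],[72.1,65.0,0],15],[[0,0,0],[69.5,77.2,0],15],[[0,0,0],[64.4,88.7,0],15],[[0,0,0],[57.1,98.8,0],15],[[0,0,0],[47.7,107.2,0],15],[[0,0,0],[36.9,113.5,0],15],[[0,0,0],[24.9,117.4,0],15],[[0,0,0],[12.5,118.7,0],15],[[0,0,0],[0.0,117.4,0],15],[[0,0,0],[-11.9,113.5,0],15],[[0,0,0],[-22.8,107.2,0],15],[[0,0,0],[-32.1,98.8,0],15]
20
[[0,0,0],[-7.1,-9.7,0],15],[[0,0,0],[-12.1,-20.6,0],15],[[0,0,0],[-14.9,-32.3,0],15],[[0,0,0],[-15.3,-44.3,0],15],[[0,0,0],[-13.2,-56.2,0],15],[[0,0,0],[-8.9,-67.4,0],15],[[0,0,0],[-2.4,-77.5,0],15],[[0,0,0],[6.0,-86.1,0],15],[[0,0,0],[16.0,-92.9,0],15],[[0,0,0],[27.0,-97.5,0],15],[[0,0,0],[38.8,-99.9,0],15],[[0,0,0],[50.9,-99.8,0],15],[[0,0,0],[62.6,-97.4,0],15],[[0,0,0],[73.7,-92.6,0],15],[[0,0,0],[83.6,-85.8,0],15],[[0,0,0],[91.9,-77.1,0],15],[[0,0,0],[98.3,-66.9,0],15],[[0,0,0],[102.5,-55.7,0],15],[[0,0,0],[104.5,-43.8,0],15],[[0,0,0],[104.0,-31.8,0],15]
```

The wheel is at the stop: it took 21 N without moving, at angle 17.9°, and the manifold yaw is 17.8°. Now two turns counter-clockwise.

Call:
{"name": "send_rows", "arguments": {
  "commands": [
    [[0, 0, 0], [-5.1, 11.5, 0], 15],
    [[0, 0, 0], [-12.5, 21.6, 0], 15],
    [[0, 0, 0], [-21.8, 30.0, 0], 15],
    [[0, 0, 0], [-32.7, 36.3, 0], 15],
    [[0, 0, 0], [-44.6, 40.1, 0], 15],
    [[0, 0, 0], [-57.1, 41.5, 0], 15],
    [[0, 0, 0], [-69.5, 40.1, 0], 15],
    [[0, 0, 0], [-81.5, 36.3, 0], 15],
    [[0, 0, 0], [-92.3, 30.0, 0], 15],
    [[0, 0, 0], [-101.7, 21.6, 0], 15],
    [[0, 0, 0], [-109.0, 11.5, 0], 15],
    [[0, 0, 0], [-114.1, 0.0, 0], 15],
    [[0, 0, 0], [-116.7, -12.3, 0], 15],
    [[0, 0, 0], [-116.7, -24.8, 0], 15],
    [[0, 0, 0], [-114.1, -37.1, 0], 15],
    [[0, 0, 0], [-109.0, -48.5, 0], 15],
    [[0, 0, 0], [-101.7, -58.7, 0], 15],
    [[0, 0, 0], [-92.3, -67.1, 0], 15],
    [[0, 0, 0], [-81.5, -73.4, 0], 15],
    [[0, 0, 0], [-69.5, -77.2, 0], 15]
  ]
}}

```text
time_s: 15.03
tcp_pos: [0.5822, 0.0685, 0.1666]
orientation: [-0.506, 3.094, 0.031]
ft_force: [-2.1, 10.0, 2.1]
grip_width: 0.0231
```

```bash
python3 arc.py 256.7 496.7 12 0; python3 - <<'E'
from h import *
o=ctrl.get_obs(); print(np.degrees(R.from_matrix(rot([-.498,3.1,-.005])@rot(o["orientation"]).T).as_rotvec()))
E
```

```text
20
[[0,0,0],[12.4,-1.6,0],15],[[0,0,0],[24.9,-0.6,0],15],[[0,0,0],[37.0,3.0,0],15],[[0,0,0],[48.0,9.1,0],15],[[0,0,0],[57.5,17.2,0],15],[[0,0,0],[65.1,27.2,0],15],[[0,0,0],[70.4,38.6,0],15],[[0,0,0],[73.3,50.8,0],15],[[0,0,0],[73.6,63.3,0],15],[[0,0,0],[71.3,75.6,0],15],[[0,0,0],[66.4,87.2,0],15],[[0,0,0],[59.3,97.5,0],15],[[0,0,0],[50.2,106.1,0],15],[[0,0,0],[39.4,112.6,0],15],[[0,0,0],[27.6,116.8,0],15],[[0,0,0],[15.2,118.4,0],15],[[0,0,0],[2.7,117.3,0],15],[[0,0,0],[-9.4,113.7,0],15],[[0,0,0],[-20.4,107.7,0],15],[[0,0,0],[-29.9,99.5,0],15]
[-1.32478457  0.02636085 -0.32783212]
```

Call:
{"name": "send_rows", "arguments": {
  "commands": [
    [[-1, 0, 0], [12.4, -1.6, 0], 15],
    [[-1, 0, 0], [24.9, -0.6, 0], 15],
    [[-1, 0, 0], [37.0, 3.0, 0], 15],
    [[-1, 0, 0], [48.0, 9.1, 0], 15],
    [[-1, 0, 0], [57.5, 17.2, 0], 15],
    [[-1, 0, 0], [65.1, 27.2, 0], 15],
    [[-1, 0, 0], [70.4, 38.6, 0], 15],
    [[-1, 0, 0], [73.3, 50.8, 0], 15],
    [[-1, 0, 0], [73.6, 63.3, 0], 15],
    [[-1, 0, 0], [71.3, 75.6, 0], 15],
    [[-1, 0, 0], [66.4, 87.2, 0], 15],
    [[-1, 0, 0], [59.3, 97.5, 0], 15],
    [[-1, 0, 0], [50.2, 106.1, 0], 15],
    [[-1, 0, 0], [39.4, 112.6, 0], 15],
    [[-1, 0, 0], [27.6, 116.8, 0], 15],
    [[-1, 0, 0], [15.2, 118.4, 0], 15],
    [[-1, 0, 0], [2.7, 117.3, 0], 15],
    [[-1, 0, 0], [-9.4, 113.7, 0], 15],
    [[-1, 0, 0], [-20.4, 107.7, 0], 15],
    [[-1, 0, 0], [-29.9, 99.5, 0], 15]
  ]
}}

```text
time_s: 16.7
tcp_pos: [0.5529, 0.1693, 0.1666]
orientation: [-0.508, 3.092, 0.005]
ft_force: [8.0, -2.9, -4.3]
grip_width: 0.0228
```

```bash
python3 - <<'E'
from h import *
o=ctrl.get_obs(); d=o["tcp_pos"][:2]-[.596,.1271]; a=np.degrees(np.arctan2(d[1],d[0]))+360; print(o["tcp_pos"],np.linalg.norm(d),a,o["ft_force"])
print(np.degrees(R.from_matrix(rot([-.498,3.1,-.005])@rot(o["orientation"]).T).as_rotvec()))
import subprocess; print(subprocess.check_output(["python3","arc.py",str(a),"723.9","12","0"]).decode())
E
```

```text
[0.5528662  0.16927695 0.16664315] 0.06032760567364585 495.64261075623375 [ 8.04805671 -2.9074721  -4.30446267]
[-0.39997421  0.2725033  -0.40899632]
19
[[0,0,0],[-7.8,-9.8,0],15],[[0,0,0],[-13.4,-21.1,0],15],[[0,0,0],[-16.5,-33.3,0],15],[[0,0,0],[-17.0,-45.8,0],15],[[0,0,0],[-14.9,-58.2,0],15],[[0,0,0],[-10.2,-69.9,0],15],[[0,0,0],[-3.2,-80.3,0],15],[[0,0,0],[5.8,-89.1,0],15],[[0,0,0],[16.4,-95.8,0],15],[[0,0,0],[28.2,-100.1,0],15],[[0,0,0],[40.6,-101.9,0],15],[[0,0,0],[53.1,-101.1,0],15],[[0,0,0],[65.2,-97.6,0],15],[[0,0,0],[76.3,-91.8,0],15],[[0,0,0],[85.9,-83.7,0],15],[[0,0,0],[93.7,-73.9,0],15],[[0,0,0],[99.2,-62.6,0],15],[[0,0,0],[102.3,-50.4,0],15],[[0,0,0],[102.8,-37.9,0],15]
```

Call:
{"name": "send_rows", "arguments": {
  "commands": [
    [[0, 0, 0], [-7.8, -9.8, 0], 15],
    [[0, 0, 0], [-13.4, -21.1, 0], 15],
    [[0, 0, 0], [-16.5, -33.3, 0], 15],
    [[0, 0, 0], [-17.0, -45.8, 0], 15],
    [[0, 0, 0], [-14.9, -58.2, 0], 15],
    [[0, 0, 0], [-10.2, -69.9, 0], 15],
    [[0, 0, 0], [-3.2, -80.3, 0], 15],
    [[0, 0, 0], [5.8, -89.1, 0], 15],
    [[0, 0, 0], [16.4, -95.8, 0], 15],
    [[0, 0, 0], [28.2, -100.1, 0], 15],
    [[0, 0, 0], [40.6, -101.9, 0], 15],
    [[0, 0, 0], [53.1, -101.1, 0], 15],
    [[0, 0, 0], [65.2, -97.6, 0], 15],
    [[0, 0, 0], [76.3, -91.8, 0], 15],
    [[0, 0, 0], [85.9, -83.7, 0], 15],
    [[0, 0, 0], [93.7, -73.9, 0], 15],
    [[0, 0, 0], [99.2, -62.6, 0], 15],
    [[0, 0, 0], [102.3, -50.4, 0], 15],
    [[0, 0, 0], [102.8, -37.9, 0], 15],
    [[0, 0, 0], [102.8, -37.9, 0], 15]
  ]
}}

```text
time_s: 18.37
tcp_pos: [0.6559, 0.1323, 0.1666]
orientation: [-0.51, 3.093, 0.004]
ft_force: [-2.6, 2.5, 3.5]
grip_width: 0.0227
```

```bash
python3 - <<'E'
from h import *
o=ctrl.get_obs(); P=o["tcp_pos"]; print(P,o["ft_force"].round(1),(np.array([.6531,.1455,.1667])-P)*1e3)
print(np.degrees(R.from_matrix(rot([-.499,3.093,.004])@rot(o["orientation"]).T).as_rotvec()))
E
```

```text
[0.65588061 0.13228613 0.16658387] [-2.6  2.5  3.5] [-2.78060993 13.2138741   0.11613406]
[ 0.01832863 -0.11651878 -0.39818308]
```

Call:
{"name": "send_rows", "arguments": {
  "commands": [
    [[0, 0, 0], [-0.7, 4, 0], 15],
    [[0, 0, 0], [-1.7, 9, 0], 15],
    [[0, 0, 0], [-2.8, 13, 0], 15],
    [[0, 0, 0], [-2.8, 14, 0], 15],
    [[0, 0, 0], [-2.8, 14, 0], 15],
    [[0, 0, 0], [-2.8, 14, 0], 15]
  ]
}}

```text
time_s: 18.87
tcp_pos: [0.6531, 0.146, 0.1666]
orientation: [-0.51, 3.093, 0.003]
ft_force: [-1.2, -3.0, 3.4]
grip_width: 0.0228
```

```bash
python3 - <<'E'
from h import *
import pickle
o=ctrl.get_obs(); P=o["tcp_pos"]; print(o["time_s"],P,o["ft_force"].round(1),o["grip_width"],np.abs(o["joint_vel"]).max())
print(np.degrees(R.from_matrix(rot([-.499,3.093,.004])@rot(o["orientation"]).T).as_rotvec()))
w=ctrl.get_calibration("wrist"); im=ctrl.capture("wrist"); t=ctrl.capture("top")
pickle.dump((w,im,t),open("w5.pkl","wb"))
print("handle top@P",proj(w,[P[0],P[1],.186],True))
a=cv2.resize(im[150:310,120:340],None,fx=3.4,fy=3.4,interpolation=cv2.INTER_CUBIC); cv2.imwrite("pics/w5.png",a)
E
```

```text
18.8667 [0.65308254 0.14601282 0.16661213] [-1.2 -3.   3.4] 0.022809055082841152 0.002249062443217458
[ 0.03907197 -0.11334995 -0.38282362]
handle top@P [258.63303254 292.23399388]
```

View pics/w5.png

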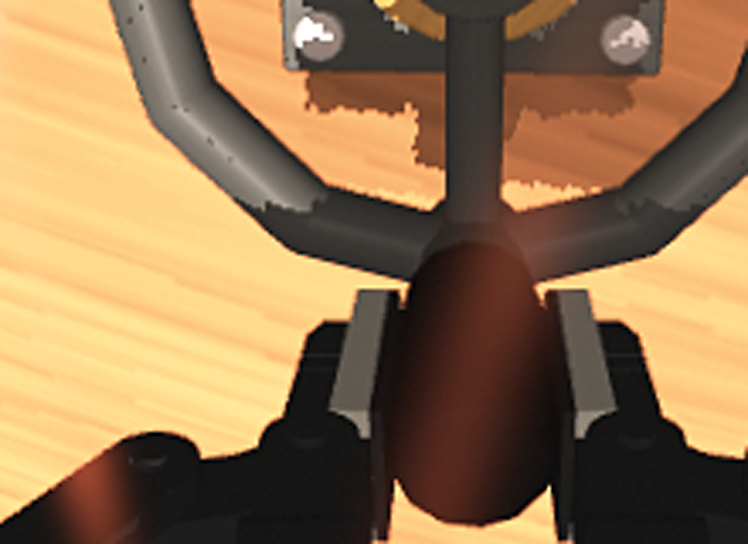

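The view shows the handle gripped at about (470,380). The spoke at x≈473 is centred between the plate bolts (318 and 627) and square to the plate within about 1°, so the wheel is back in its shut direction after two turns. Handing in.

```bash
python3 -c "
from bench import ctrl
o=ctrl.get_obs();print(o['time_s'],o['tcp_pos'],o['ft_force'],o['grip_width'])
print(ctrl.sign_off())"
```

```text
18.9667 [0.65308268 0.14599494 0.16661178] [-1.1787685  -2.1096685   3.92960601] 0.02270732593592929
the job is handed in; nothing more can be done
None
```

The pin is in the coupling, the valve was closed to its stop and backed off two full turns, and the job was handed in at about 19 s with the handle still gripped. No verdict was reported.

- **Pin:** I moved the steel pin from the rack into the coupling. The shoulder met the prong with a contact force of about 4.6 N at the height expected for fully home. I then let go, and a wrist picture showed the head seated. I did not look at the pin again after turning the wheel.
- **Closing:** I turned the wheel clockwise until it stopped. It moved only about 0.4 mm at the handle as the push rose from 15 N to 21 N. The handle then lay at 17.9°, and the manifold's yaw measured from the pictures was 17.8°.
- **Backing off:** I turned the wheel 720° counter-clockwise, back to within about 0.5 mm of the handle position at the stop. The last wrist picture showed the spoke in line with the valve's base plate to about 1°.
- **Last reading:** The arm was still and the handle was held with a 60 N grip. The opening read 22.7 mm, a little under the handle's 24 mm, and the opening on the pin head was likewise about 1 mm low. No check failed.

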